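# Hold-to-run ink mixing

## Robot

A 7-joint arm with a two-finger parallel gripper is mounted at the origin on the work surface. World frame = base frame: x ahead of the robot, y to its left, z up, the work surface at z = 0. Lengths are in m, angles in rad, forces in N, time in s.
With the tool pointing down it reaches from about 0.4 to 0.85 m from the base axis. Payload 10.4 kg.
Tool frame: the origin (TCP) lies at the very end of the fingers, on their centre line; the grasp point (between the pads) lies 19 mm behind it; y points along the fingers, x is the direction in which the jaws open and shut, and the axes are right-handed (so a half turn about y gives the same grasp; the last joint's range is limited). The gripper opens to 87 mm and grips with 3 to 60 N. Pads are 19 mm wide; open, the fingers measure 117 mm over their backs; the gripper's body (75 mm by 190 mm) begins 51 mm behind the grasp point.
Start: joints at [1.252, 0.332, -0.065, 1.46, 0.022, 1.35, -0.088], TCP at [0.182, -0.598, 0.223] pointing down, gripper open.
Joint ranges: [-2.6, 2.6], [-0.5, 2.12], [-1.47, 1.34], [0.16, 2.42], [-1.27, 4.41], [0.06, 2.06], [-2.6, 2.6]. Speed limits (rad/s): [2.22, 2.22, 2.79, 2.79, 3.14, 3.14, 3.14].

## Interface

Orientations are given as a unit quaternion [x, y, z, w].
In Python, from bench import readout, vision, r gives the robot as it stands.
- The arm moves only by the tool arm_command, never from a script. Its argument "targets" is a list that holds one entry, the list of rows, each a list of 6 numbers: the shift along the tool's x, y, z in m, then the turn, a rotation vector about the tool's x, y, z in degrees. A call has 1 to 12 rows; each row shifts and turns the commanded pose from where the row before left it, along the tool's axes as they then stand; what a row does not reach is not made up. A row lasts 1/12 s, in which the tool goes at most 41.7 mm and 7.16 degrees, less where a joint would pass 70% of its speed; a pose out of reach is approached as far as the arm can. A call is refused whole if a number of a shift passes 0.0417 or a number of a turn 7.16, either way. A call with a gripper value outside its range is refused whole. "hand" is the opening, from 0 (shut) to 1 (fully open), set as the call begins (left out, the last holds). The fingers move at their own pace and stop on an object; "grip_force" is the grip in N (left out, the last holds). Time passes only in rows, so rows that do not move let the fingers close. It gives the time, the measured TCP pose, the force and the opening at its end, in the units of the state.
- readout.read_state(): the state, without advancing time (a new reading comes with each control period).
- vision.camera(name): name is "scene" or "top" or "wrist"; returns a dict with "pixels" (400x640x3 uint8, blue, green, red), "fovy" (degrees; the focal length in pixels is half the picture's height over the tangent of half this angle, whatever the lens; pixels are square), "cx", "cy" (the principal point, pixels), "R" (3x3) and "t" (3): a world point X has camera coordinates R X + t; the wrist camera has in their place "mount" (4x4, takes a point from camera to tool coordinates, whose origin is the TCP and whose axes are the tool frame's). Camera axes: x right, y down, z forward; pixel columns grow to the right and rows downward; lengths in m; the calibration is good to about 2 mm. The wrist camera is an equidistant fisheye: a pixel r from the principal point sees the ray r / f radians off the axis. A picture is of the moment at which its call begins: read the wrist's pose just before it. There is no depth.
- r.close_job(): hands the job in, once; it reports no verdict.
The state is a dict: "time": time; "joint_positions": joint angles; "joint_vel": joint speeds; "joint_torque": joint torques, N m; "ee_pos": TCP position; "eef_rot": TCP orientation; "ft_force": force on the tool from outside, world axes, zero at the start; "torque": the same for the moment, N m; "width": finger opening in m.
Only numpy, scipy, OpenCV 4.12 (cv2) and the standard library are available. Lean on these libraries where they do the work, as an engineer would, in place of code of your own. Each camera call takes 0.05 s, during which the arm holds its last target.

## Task

Stand the tall slim ink bottle from the open table (not one from the blue box) upright in the rubber cup of the mixer, fully down on the cup's floor, and let go of it; only then press the mixer's springy hold-to-run paddle half-way down, so that it lies level, without ever pushing it to the bottom. Finish while still holding the paddle level: do not release it. Leave the other things on the table where they are.

Things in the scene. Friction and masses are not known exactly. Their poses are not given: they have to be found in the camera images.
- tall_bottle_mid (a point): the tall slim ink bottle: brown glass, paper band, black cap; 86 mm high in all (the tallest of the three brown bottles that stand on the open table; those in the blue box are stock and stay there). Glass body 32 mm in diameter up to 64 mm, then a cap 22 mm in diameter from 68 to 86 mm. About 70 g. It stands loose and upright on the table; this point is its centre, 43 mm above its underside, z along the bottle.
- cup_floor (a point): centre of the inner floor of the mixer's round black rubber cup, 55 mm above the table. The round bore is 36 mm wide and 20 mm deep, open at the top, its rim 75 mm above the table and 44 mm across outside; the bottle's underside is to rest on this floor.
- mixer: the mixer, fixed to the table: dark base plate 130 mm (its x) by 230 mm (its y), 10 mm thick; origin at the centre of the plate's underside, z up. A grey housing 110 x 100 mm, 50 mm high, with the cup on top, stands at its +y end (cup axis at x = 0, y = +63 mm); the paddle points to its -y end. It may be turned about the vertical by up to 0.35 rad.
- paddle (a joint): angle of the paddle in rad: 0 at rest (tip 0.24 rad up), 0.24 half-way = level (top flush with the upper edges of the two metal cheeks beside its inner half), 0.48 at the bottom stop. A spring pushes it up: about 3 N on the pad at rest, 8 N at level, 13 N at the bottom; it springs back when released.
- paddle_pad (a point): centre of the top of the black ribbed rubber pad on the paddle's outer end (pad 50 mm wide, 55 mm long), where to press downwards. 88 mm from the hinge axis along the paddle and 4 mm above its middle plane. At rest it is about 80 mm above the table, at level 59 mm; the paddle is 8 mm thick and its underside is free.
- paddle_hinge (a point): middle of the paddle's hinge axis, 55 mm above the table, over the mixer's origin; the axis runs along the mixer's x. The paddle reaches 115 mm from here towards the mixer's -y.
- squat_jar_mid (a point): low wide brown glass ink jar with a black lid, 54 mm in diameter, 42 mm high; this point is its centre, half-way up. Not part of the job.
- short_bottle_mid (a point): short thick brown glass ink bottle with a black cap, 42 mm in diameter, 60 mm high; this point is its centre, half-way up. Not part of the job.
- water_cup: open brass water cup, 84 mm across, 90 mm high; origin at the centre of its underside. Not part of the job.
- tape_roll: roll of masking tape lying flat, 96 mm across, 24 mm high; origin at the centre of its underside. Not part of the job.
- dish: white ceramic dish, 140 mm across, 18 mm high; origin at the centre of its underside. Not part of the job.
- pan_box: white watercolour pan box, 88 x 124 x 16 mm; origin at the centre of its underside. Not part of the job.
- brush: flat brush about 190 mm long lying on the table. Not part of the job.

How it is judged:
On the way, in this order (a step that is already met when the one before it is completed fails the run):
1. the tall bottle stands upright on the floor of the cup, let go, the paddle still up (horizontal distance between tall_bottle_mid and cup_floor below 0.006 m and z of tall_bottle_mid in the frame of cup_floor between 0.039 and 0.047 m and angle between tall_bottle_mid's own z axis and vertical below 0.1 rad and contact force between each of the arm, the fingers and tall_bottle below 0.1 N and value of joint paddle below 0.08 rad), for 0.2 s.
2. the robot holds the paddle level (value of joint paddle between 0.18 and 0.3 rad and contact force between any of the fingers, the arm and paddle above 1 N), for 0.5 s.
At the end, for the whole second after the job is handed in: Through the last second the robot itself presses the paddle (over 1 N), still, at 0.18 to 0.30 rad (level is 0.24), while the tall bottle stands in the cup untouched: within 6 mm of its axis, underside within 4 mm of its floor, upright within 0.1 rad (all of step 2 and horizontal distance between tall_bottle_mid and cup_floor below 0.006 m and z of tall_bottle_mid in the frame of cup_floor between 0.039 and 0.047 m and angle between tall_bottle_mid's own z axis and vertical below 0.1 rad and contact force between each of the arm, the fingers and tall_bottle below 0.1 N and linear speed of tall_bottle below 0.02 m/s and velocity of joint paddle between -0.05 and 0.05 rad/s and contact force between tall_bottle and paddle below 0.1 N); the arm keeps its last pose, push and grip.
It fails at once if the paddle is pushed to the bottom (past 0.43 rad) (value of joint paddle above 0.43 rad).
It fails at once if the paddle is pressed (past 0.12 rad) while the tall bottle is not standing in the cup (value of joint paddle above 0.12 rad and not (horizontal distance between tall_bottle_mid and cup_floor below 0.006 m and z of tall_bottle_mid in the frame of cup_floor between 0.039 and 0.047 m and angle between tall_bottle_mid's own z axis and vertical below 0.1 rad)).
It fails at once if another thing on the table is moved by more than 20 mm (distance of any of squat_jar_mid, short_bottle_mid, water_cup, tape_roll, dish, pan_box, brush from where it was at the start of the episode above 0.02 m).
It also fails if it takes over 51 s, if anything falls off the work surface, if the arm or the gripper's body presses on something with over 40 N, if the wrist force passes 120 N, or if a joint passes its speed limit or range.

## Working session

There is one attempt and no reset: what is moved stays moved. The work goes in short steps, Python scripts to look and compute and a tool call to move; the robot and the scene stay as the last step left them, time stands still between calls to the robot, and variables do not carry over. Pictures are saved under pics/ and viewed, and the job is handed in when it is done.

Besides the shell and the picture viewer there is one more tool, called after "Request:" as a command line: name --argument value ..., lists and objects as JSON in quotes. arm_command: Moves the arm, as the interface text tells. Its arguments: {"type":"object","properties":{"targets":{"type":"array","items":{"type":"array","items":{"type":"array","items":{"type":"number"}}}},"hand":{"type":"number"},"grip_force":{"type":"number"}},"required":["targets"]}

```bash
ls; mkdir -p pics
python3 - <<'E'
from bench import readout, vision, r
import cv2,json
print(readout.read_state())
import pickle
d={}
for n in ["scene","top","wrist"]:
    c=vision.camera(n); cv2.imwrite(f"pics/{n}0.png",c["pixels"]); d[n]=c
    print(n,{k:(v.tolist() if hasattr(v,'tolist') else v) for k,v in c.items() if k!="pixels"})
pickle.dump(d,open("c0.pkl","wb"))
E
```

```text
pics
{'time': 0.0, 'joint_positions': array([ 1.25238582,  0.33283735, -0.06469427,  1.46092033,  0.02161927,
        1.34988653, -0.088502  ]), 'joint_vel': array([-0.00088997,  0.00177449,  0.00029946,  0.00052728,  0.0010455 ,
        0.00100049, -0.00136289]), 'joint_torque': array([ 1.57091337e-03, -6.23238444e+01,  2.53707025e-02, -3.89887404e+01,
       -6.12074230e-02,  4.00154956e-02,  1.68704983e-04]), 'ee_pos': array([ 0.18207413, -0.59750228,  0.22178551]), 'eef_rot': array([-0.56796672,  0.42125454, -0.42045077,  0.56848885]), 'ft_force': array([0.52064298, 0.02304009, 0.180515  ]), 'torque': array([ 0.02986312, -0.02732631, -0.00341022]), 'width': 0.0868076252740022}
scene {'fovy': 46.54740768975047, 'cx': 320.35045864296325, 'cy': 198.0618700437391, 'R': [[0.4314690364715979, 0.9020170137098392, 0.014134268437188121], [0.7249933942013652, -0.33738285741214347, -0.6004643085886132], [-0.5368603625996755, 0.26932900791114345, -0.7995266328065279]], 't': [-0.2178568423178608, -0.3607547970600968, 1.631366268537305]}
top {'fovy': 53.489404987697554, 'cx': 317.7901948896046, 'cy': 200.8250069141352, 'R': [[-0.025363078464648317, -0.999664654163538, -0.005224314968501887], [-0.9940881577701232, 0.025772801522705134, -0.10547273241399432], [0.10557200780509433, 0.002518316454551934, -0.9944084720326127]], 't': [0.01875680390697383, 0.5755892294884871, 1.2045903435687635]}
wrist {'fovy': 65.70646984690485, 'cx': 320.1735615170902, 'cy': 200.24205560164896, 'mount': [[0.9999992138824166, 0.00024125239357842068, -0.0012304600070165432, -0.00011990045198972954], [0.0012493924033758791, -0.27473448061215466, 0.9615193207530411, -0.16279748055198073], [-0.00010608095333827409, -0.9615201022131831, -0.27473456605745694, 0.07480381866572079], [0.0, 0.0, 0.0, 1.0]]}
```

View pics/scene0.png

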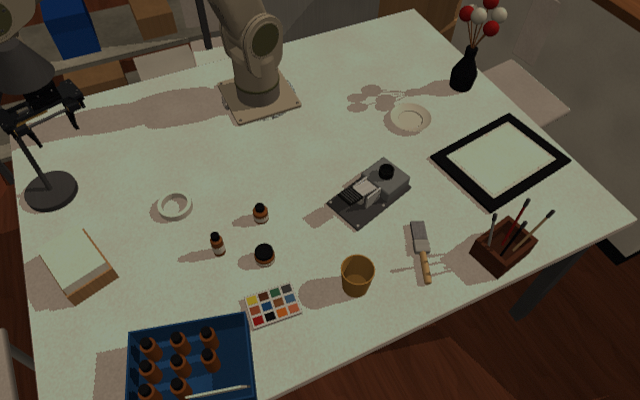

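View pics/top0.png

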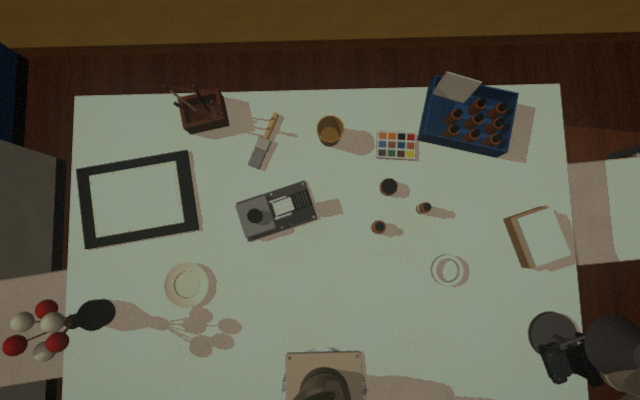

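View pics/wrist0.png

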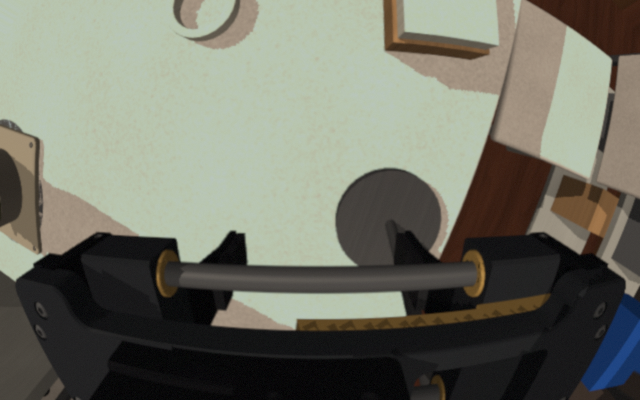

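The scene picture shows the three loose bottles: the tall one near scene (217,244) / top (425,207), the short one at scene (260,213) and the jar at scene (264,255). The mixer is near scene (370,192) / top (276,210). I'll zoom in on these.

Run:
```python
import pickle,cv2,numpy as np
d=pickle.load(open("c0.pkl","rb"))
def crop(n,x0,y0,w,h,s):
    im=d[n]["pixels"][y0:y0+h,x0:x0+w]
    return cv2.resize(im,None,fx=s,fy=s,interpolation=cv2.INTER_CUBIC)
cv2.imwrite("pics/z1.png",np.hstack([crop("scene",320,150,100,80,4),crop("top",230,170,100,80,4)]))
cv2.imwrite("pics/z2.png",np.hstack([crop("scene",195,195,90,80,4),crop("top",365,170,90,80,4)]))
```

```text
(no output)
```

View pics/z1.png

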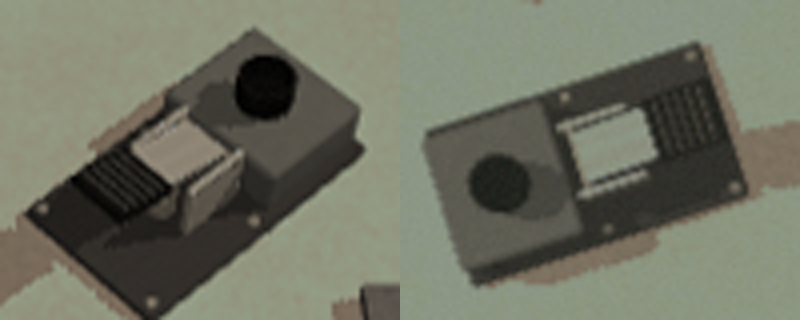

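View pics/z2.png

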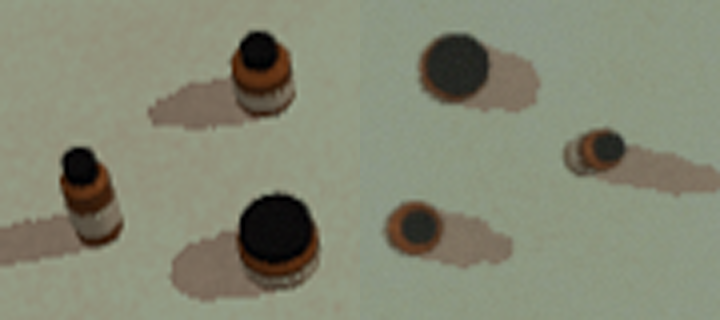

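```bash
cat > h.py <<'E'
import numpy as np, cv2
from scipy.optimize import least_squares
from scipy.spatial.transform import Rotation as Ro
def f(c): return 200/np.tan(np.radians(c["fovy"])/2)
def proj(c,X):
    p=np.asarray(c["R"])@np.asarray(X)+c["t"]; return np.array([c["cx"],c["cy"]])+f(c)*p[:2]/p[2]
def rayplane(c,u,v,z):
    d=np.asarray(c["R"]).T@np.array([(u-c["cx"])/f(c),(v-c["cy"])/f(c),1]); o=-np.asarray(c["R"]).T@np.asarray(c["t"])
    return o+d*(z-o[2])/d[2]
# wrist
def wray(c,s,u,v):
    dx,dy=u-c["cx"],v-c["cy"]; r=np.hypot(dx,dy); th=r/f(c)
    d=np.array([np.sin(th)*dx/r,np.sin(th)*dy/r,np.cos(th)]) if r>0 else np.array([0,0,1.])
    M=np.asarray(c["mount"]); T=Ro.from_quat(s["eef_rot"]).as_matrix()
    return T@M[:3,3]+s["ee_pos"], T@M[:3,:3]@d
def wplane(c,s,u,v,z):
    o,d=wray(c,s,u,v); return o+d*(z-o[2])/d[2]
def wproj(c,s,X):
    M=np.asarray(c["mount"]); T=Ro.from_quat(s["eef_rot"]).as_matrix()
    p=M[:3,:3].T@(T.T@(np.asarray(X)-s["ee_pos"])-M[:3,3]); th=np.arctan2(np.hypot(p[0],p[1]),p[2]); 
    return np.array([c["cx"],c["cy"]])+f(c)*th*p[:2]/np.hypot(p[0],p[1])
E
python3 - <<'E'
import pickle; from h import *
d=pickle.load(open("c0.pkl","rb")); S,T=d["scene"],d["top"]
obs=[("t",(65,-115,10),(304.5,180.75)),("t",(-65,-115,10),(316.75,218)),
("s",(65,-115,10),None)]
def near(p): 
    print(p, rayplane(T,*p,.01))
for p in [(304.5,180.75),(316.75,218)]: print(rayplane(T,*p,.01))
for p in [(326.25,203),(358.75,229.5)]: print("s",rayplane(S,*p,.01))
for p in [(236.75,203.25),(265,194.5),(275,228.75),(247.5,237)]: print("h",rayplane(T,*p,.06))
for p in [(383.75,157),(363,173.25),(388,195),(410,176.5)]: print("hs",rayplane(S,*p,.06))
print("cup",rayplane(T,255,215.5,.075),rayplane(S,386.5,169.5,.075))
print("bot",rayplane(T,427.2,206.75,.086),rayplane(S,214.7,234,.086))
print("short",rayplane(T,365+57/4,170+226/4,.06),rayplane(S,195+259/4,195+43/4,.06))
print("jar",rayplane(T,365+95/4,170+67/4,.042),rayplane(S,195+278/4,195+225/4,.042))
print("tape",rayplane(T,449,270,.02))
E
```

```text
[0.64335785 0.04468453 0.01      ]
[0.52376348 0.00869926 0.01      ]
s [0.52889832 0.00724066 0.01      ]
s [0.64880305 0.04896101 0.01      ]
h [0.57172256 0.25026356 0.06      ]
h [0.59627111 0.16409155 0.06      ]
h [0.49141595 0.13509554 0.06      ]
h [0.46873944 0.21826163 0.06      ]
hs [0.48094616 0.21979036 0.06      ]
hs [0.51029934 0.13328841 0.06      ]
hs [0.60931805 0.15864094 0.06      ]
hs [0.57815009 0.25055438 0.06      ]
cup [0.53191216 0.19267608 0.075     ] [0.53691379 0.19414097 0.075     ]
bot [ 0.54394306 -0.31970091  0.086     ] [ 0.54640323 -0.31925414  0.086     ]
short [ 0.49015253 -0.17929031  0.06      ] [ 0.49304494 -0.17883434  0.06      ]
jar [ 0.61271604 -0.21644759  0.042     ] [ 0.62161119 -0.21701743  0.042     ]
tape [ 0.35260504 -0.39406393  0.02      ]
```

```bash
cat >> h.py <<'E'
def plan(s,target,yaw=None):
    """yaw = world angle of tool x (mod pi). prints turn about y and shift in tool axes (after turn)"""
    T=Ro.from_quat(s["eef_rot"]).as_matrix()
    print("tool x,y,z:",T.T.round(4).tolist())
    T2=T
    if yaw is not None:
        cur=np.arctan2(T[1,0],T[0,0]); # want upright: y = -z
        x=np.array([np.cos(yaw),np.sin(yaw),0]); 
        if x@T[:,0]<0: x=-x
        y=np.array([0,0,-1.]); T2=np.stack([x,y,np.cross(x,y)],1)
        print("rotvec deg",np.degrees(Ro.from_matrix(T.T@T2).as_rotvec()).round(2))
    dlt=np.asarray(target)-s["ee_pos"]
    print("shift before-turn mm",(T.T@dlt*1000).round(1)," after-turn mm",(T2.T@dlt*1000).round(1))
E
python3 - <<'E'
from bench import readout
from h import *
s=readout.read_state()
# bottle approach: view from above
for y in [-0.53,-1.0,0.3]:
  plan(s,[.545,-.319,.24],y)
E
```

```text
tool x,y,z: [[0.2914, -0.9566, -0.0011], [-0.0004, 0.0011, -1.0], [0.9566, 0.2914, -0.0]]
rotvec deg [-2.000e-02 -4.269e+01 -6.000e-02]
shift before-turn mm [-160.7  -17.9  428.4]  after-turn mm [172.3 -18.1 423.8]
tool x,y,z: [[0.2914, -0.9566, -0.0011], [-0.0004, 0.0011, -1.0], [0.9566, 0.2914, -0.0]]
rotvec deg [-1.000e-02 -1.576e+01 -6.000e-02]
shift before-turn mm [-160.7  -17.9  428.4]  after-turn mm [-38.3 -18.1 455.9]
tool x,y,z: [[0.2914, -0.9566, -0.0011], [-0.0004, 0.0011, -1.0], [0.9566, 0.2914, -0.0]]
rotvec deg [ 5.000e-02  8.976e+01 -5.000e-02]
shift before-turn mm [-160.7  -17.9  428.4]  after-turn mm [-429.   -18.1 -158.9]
```

Request:
arm_command --targets '[[[-0.01, 0, 0.032, 0, 0, 0], [-0.01, 0, 0.032, 0, 0, 0], [-0.01, 0, 0.032, 0, 0, 0], [-0.01, 0, 0.032, 0, 0, 0], [-0.01, 0, 0.032, 0, 0, 0], [-0.01, 0, 0.032, 0, 0, 0], [-0.01, 0, 0.032, 0, 0, 0], [-0.01, 0, 0.032, 0, 0, 0], [-0.01, 0, 0.032, 0, 0, 0], [-0.01, 0, 0.032, 0, 0, 0], [-0.01, 0, 0.032, 0, 0, 0], [-0.01, 0, 0.032, 0, 0, 0]]]' --hand 1

```text
time: 1.15
ee_pos: [0.5156, -0.37, 0.2223]
eef_rot: [0.568, -0.421, 0.421, -0.568]
ft_force: [0.4, -0.6, 0.3]
width: 0.0868
```

Request:
arm_command --targets '[[[0, 0, 0, 0, -7.1, 0], [0, 0, 0, 0, -7.1, 0], [0, 0, 0, 0, -7.1, 0], [0, 0, 0, 0, -7.1, 0], [0, 0, 0, 0, -7.1, 0], [0, 0, 0, 0, -7.1, 0], [0, 0, 0, 0, 0, 0], [0, 0, 0, 0, 0, 0], [0, 0, 0, 0, 0, 0]]]'

```text
time: 1.9
ee_pos: [0.5145, -0.3712, 0.2224]
eef_rot: [-0.682, 0.187, -0.187, 0.682]
ft_force: [0.4, 0.2, -0.7]
width: 0.0869
```

```bash
cat >> h.py <<'E'
def snap(tag):
    from bench import readout, vision
    import pickle
    s=readout.read_state(); c=vision.camera("wrist"); cv2.imwrite(f"pics/w_{tag}.png",c["pixels"]); pickle.dump((s,c),open(f"w_{tag}.pkl","wb"))
    print(s["time"],s["ee_pos"],s["joint_positions"].round(3),s["ft_force"].round(2),s["width"])
    return s,c
E
python3 - <<'E'
from h import *
s,c=snap("a"); plan(s,[.545,-.319,.2],-.53)
print(wproj(c,s,[.545,-.319,.086]))
E
```

```text
1.9 [ 0.51445605 -0.37115186  0.22240313] [ 0.839  0.379 -0.378  1.418  0.14   1.371 -0.078] [ 0.41  0.23 -0.67] 0.08686042849716001
tool x,y,z: [[0.8599, -0.5105, -0.0002], [-0.0002, 0.0001, -1.0], [0.5105, 0.8599, 0.0]]
rotvec deg [-0.   -0.33 -0.01]
shift before-turn mm [-0.4 22.4 60.4]  after-turn mm [-0.  22.4 60.4]
[320.53996832 129.37698231]
```

View pics/w_a.png

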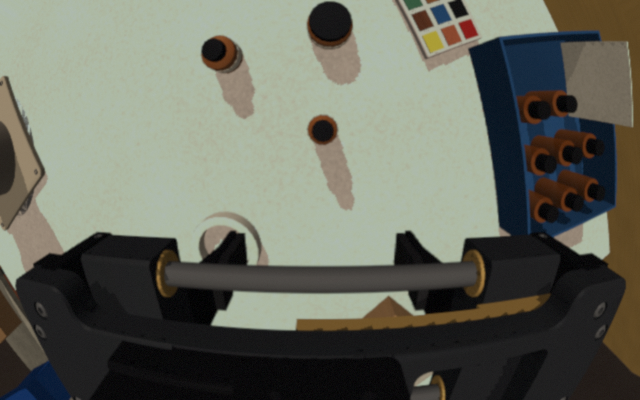

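The slim bottle appears at about (322,130), against a prediction of (320.5,129.4). The short bottle is at (220,53) and the jar at (330,24). I'll measure the cap centre more precisely.

Run:
```python
from h import *; import pickle
s,c=pickle.load(open("w_a.pkl","rb"))
im=c["pixels"].astype(int); g=im[110:150,300:345].max(2)
m=(g<60).astype(np.uint8); n,l,st,ce=cv2.connectedComponentsWithStats(m)
for i in range(1,n):
    if st[i,4]>30: print(st[i],ce[i]+[300,110], wplane(c,s,*(ce[i]+[300,110]),.086))
b=im[110:150,300:345]; m=((b[:,:,2]-b[:,:,0]>40)|(g<60)).astype(np.uint8); n,l,st,ce=cv2.connectedComponentsWithStats(m)
for i in range(1,n):
    if st[i,4]>30: print(st[i],ce[i]+[300,110], wplane(c,s,*(ce[i]+[300,110]),.055))
```

```text
[ 12  10  22  22 376] [322.51329787 130.77393617] [ 0.54593777 -0.32112902  0.086     ]
[  8   5  29  29 656] [322.0320122  129.22103659] [ 0.54568065 -0.32096998  0.055     ]
```

Request:
arm_command --targets '[[[0.001, 0, 0.02, 0, 0, 0], [0, 0, 0.02, 0, 0, 0], [0, 0, 0.0195, 0, 0, 0], [0, 0.02, 0, 0, 0, 0], [0, 0.025, 0, 0, 0, 0], [0, 0.025, 0, 0, 0, 0], [0, 0.025, 0, 0, 0, 0], [0, 0.025, 0, 0, 0, 0], [0, 0.025, 0, 0, 0, 0], [0, 0.02, 0, 0, 0, 0], [0, 0.0125, 0, 0, 0, 0], [0, 0.01, 0, 0, 0, 0]]]'

```text
time: 2.95
ee_pos: [0.5452, -0.3201, 0.0338]
eef_rot: [-0.682, 0.187, -0.186, 0.682]
ft_force: [-0.2, -0.1, 0.6]
width: 0.0869
```

Request:
arm_command --targets '[[[0, 0, 0, 0, 0, 0], [0, 0, 0, 0, 0, 0], [0, 0, 0, 0, 0, 0], [0, 0, 0, 0, 0, 0], [0, 0, 0, 0, 0, 0], [0, 0, 0, 0, 0, 0], [0, 0, 0, 0, 0, 0], [0, 0, 0, 0, 0, 0], [0, 0, 0, 0, 0, 0], [0, 0, 0, 0, 0, 0], [0, 0, 0, 0, 0, 0], [0, 0, 0, 0, 0, 0]]]' --hand 0 --grip_force 15

```text
time: 3.95
ee_pos: [0.5456, -0.3204, 0.0351]
eef_rot: [0.682, -0.186, 0.186, -0.682]
ft_force: [0.3, -1.3, 0.3]
width: 0.0316
```

Run:
```python
from h import *
s,c=snap("b")
```

```text
3.95 [ 0.54561889 -0.32041353  0.0350818 ] [ 0.748  0.539 -0.377  1.613  0.222  1.031 -0.227] [ 0.3  -1.32  0.32] 0.031623275364084526
```

View pics/w_b.png

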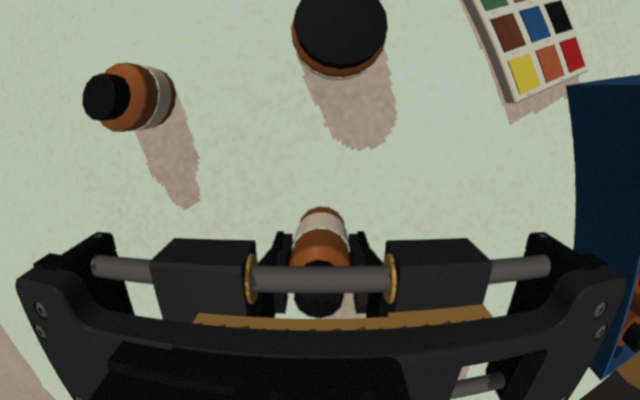

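Request:
arm_command --targets '[[[0, -0.01, 0, 0, 0, 0], [0, -0.02, 0, 0, 0, 0], [0, -0.025, 0, 0, 0, 0], [0, -0.025, 0, 0, 0, 0], [0, -0.025, 0, 0, 0, 0], [0, -0.025, 0, 0, 0, 0], [0, -0.025, 0, 0, 0, 0], [0, -0.025, 0, 0, 0, 0], [0, -0.015, 0, 0, 0, 0], [0, -0.01, 0, 0, 0, 0]]]'

```text
time: 4.83
ee_pos: [0.5461, -0.3204, 0.2431]
eef_rot: [0.683, -0.185, 0.187, -0.682]
ft_force: [0.6, -0.4, -1.3]
width: 0.0317
```

Request:
arm_command --targets '[[[-0.01, 0, 0.018, 0, 0, 0], [-0.0195, 0, 0.035, 0, 0, 0], [-0.0195, 0, 0.035, 0, 0, 0], [-0.0195, 0, 0.035, 0, 0, 0], [-0.0195, 0, 0.035, 0, 0, 0], [-0.0195, 0, 0.035, 0, 0, 0], [-0.0195, 0, 0.035, 0, 0, 0], [-0.0195, 0, 0.035, 0, 0, 0], [-0.0195, 0, 0.035, 0, 0, 0], [-0.0195, 0, 0.035, 0, 0, 0], [-0.0195, 0, 0.035, 0, 0, 0], [-0.007, 0, 0.014, 0, 0, 0]]]'

```text
time: 5.83
ee_pos: [0.5548, 0.1231, 0.2402]
eef_rot: [-0.682, 0.184, -0.183, 0.684]
ft_force: [-0.5, 1.4, -1.3]
width: 0.0315
```

Request:
arm_command --targets '[[[0, 0, 0, 0, -6.9, 0], [0, 0, 0, 0, -6.9, 0], [0, 0, 0, 0, -6.9, 0], [0, 0, 0, 0, -6.9, 0], [0, 0, 0, 0, -6.9, 0], [0, 0, 0, 0, -7, 0], [0, 0, 0, 0, -7, 0], [0, 0, 0, 0, 0, 0], [0, 0, 0, 0, 0, 0], [0, 0, 0, 0, 0, 0]]]'

```text
time: 6.67
ee_pos: [0.5563, 0.1163, 0.24]
eef_rot: [0.699, 0.109, -0.11, -0.699]
ft_force: [-0.4, 0.5, -1.5]
width: 0.0312
```

Run:
```python
from h import *
s,c=snap("c")
plan(s,[.534,.193,.24],.31)
print(wproj(c,s,[.534,.193,.075]))
```

```text
6.6667 [0.55628778 0.11627599 0.23995756] [ 0.358  0.286 -0.775  1.557  0.202  1.382 -0.124] [-0.44  0.54 -1.45] 0.031193096325120333
tool x,y,z: [[0.9521, 0.3057, -0.0003], [-0.0003, -0.0002, -1.0], [-0.3057, 0.9521, -0.0001]]
rotvec deg [ 0.    0.04 -0.02]
shift before-turn mm [ 2.2 -0.  79.9]  after-turn mm [ 2.2 -0.  79.9]
[322.79663188 110.18793014]
```

View pics/w_c.png

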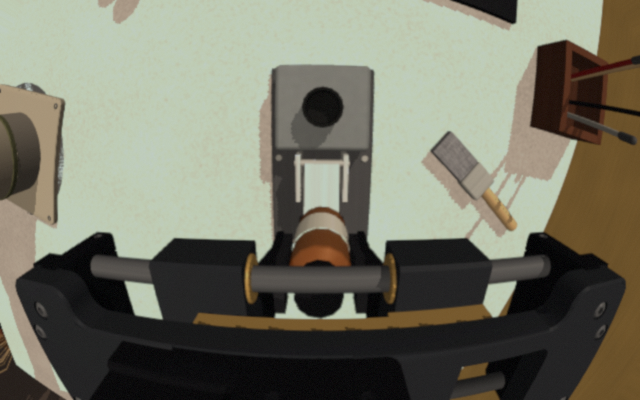

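The cup rim is at about (323,106), a few pixels above the prediction, and the housing is square to the image. I'll zoom in and fit both the cup and the held bottle.

Run:
```python
from h import *; import pickle
s,c=pickle.load(open("w_c.pkl","rb"))
im=c["pixels"]
a=cv2.resize(im[60:160,265:385],None,fx=4,fy=4,interpolation=cv2.INTER_CUBIC)
a=np.clip(a.astype(float)*2,0,255).astype(np.uint8)
b=cv2.resize(im[200:320,280:365],None,fx=3.333,fy=3.333,interpolation=cv2.INTER_CUBIC)
H=400; b=b[:H]; b=np.pad(b,((0,H-b.shape[0]),(0,0),(0,0)))
cv2.imwrite("pics/zc.png",np.hstack([a,np.clip(b*1.5,0,255).astype(np.uint8)]))
g=im.max(2); sub=g[80:135,295:350]; m=(sub<38).astype(np.uint8)
n,l,st,ce=cv2.connectedComponentsWithStats(m)
for i in range(1,n):
    if st[i,4]>50: print(st[i],ce[i]+[295,80],wplane(c,s,*(ce[i]+[295,80]),.075))
print(g[106,298:348]); print(g[80:130,323])
```

```text
[   8    8   39   39 1180] [322.28559322 106.82542373] [0.53240264 0.19622503 0.075     ]
[124 121 114  91  52  30  25  19  17  18  17  18  18  15  16  18  18  16
  16  18  20  17  17  18  21  19  19  17  16  17  20  19  21  16  19  18
  19  16  20  18  14  15  23  26  42  75 105 120 121 122]
[122 123 123 123 121 113  89  51  28  22  10  11  15  14  18  16  15  21
  16  16  20  18  19  18  20  18  19  18  17  19  14  18  21  21  24  24
  26  27  26  25  26  27  24  22  23  26  33  58  82  88]
```

View pics/zc.png

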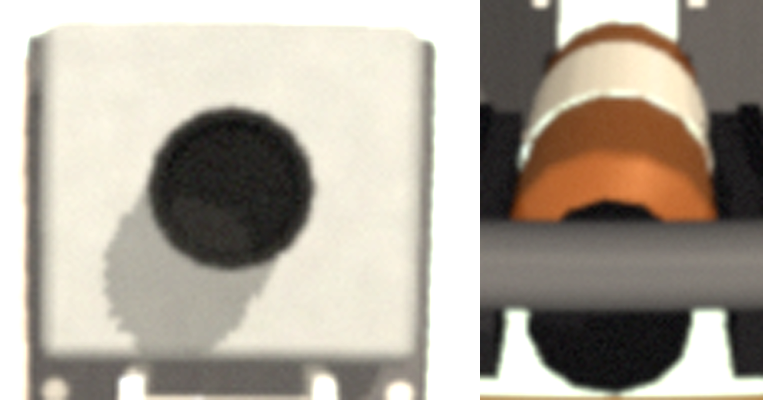

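Run:
```python
from h import *; import pickle
s,c=pickle.load(open("w_c.pkl","rb"))
M=np.asarray(c["mount"])
def tp(X):
    p=M[:3,:3].T@(np.asarray(X)-M[:3,3]); th=np.arctan2(np.hypot(p[0],p[1]),p[2]); return np.array([c["cx"],c["cy"]])+f(c)*th*p[:2]/np.hypot(p[0],p[1])
def circ(x,z,y,r):
    P=np.array([tp([x+r*np.cos(a),y,z+r*np.sin(a)]) for a in np.linspace(0,2*np.pi,181)]); return P.min(0),P.max(0)
for z in (-.003,0,.003):
    print(z,"underside",circ(0,z,.0351,.016),"cap top",circ(0,z,-.0509,.011),"shoulder",circ(0,z,-.029,.016))
# cup rim for candidates
g=c["pixels"].max(2).astype(float)
for X in ([.5324,.1962],[.534,.193]):
    P=np.array([wproj(c,s,[X[0]+.022*np.cos(a),X[1]+.022*np.sin(a),.075]) for a in np.linspace(0,2*np.pi,181)]); print(X,P.min(0),P.max(0))
# housing top corners in wrist
```

```text
-0.003 underside (array([297.65933797, 209.09376338]), array([344.20804789, 252.31788653])) cap top (array([296.13812105, 282.49656758]), array([346.84003001, 323.30983847])) shoulder (array([289.09718519, 249.72512426]), array([353.48989256, 304.809336  ]))
0 underside (array([297.55326029, 204.80701915]), array([344.32024369, 248.47320128])) cap top (array([295.88424687, 276.33945564]), array([347.119791  , 318.18227398])) shoulder (array([288.83959242, 243.97807254]), array([353.76435002, 300.1292798 ]))
0.003 underside (array([297.4488483 , 200.48426013]), array([344.43065293, 244.58383966])) cap top (array([295.63063565, 270.03779417]), array([347.39921767, 312.91992487])) shoulder (array([288.5838748 , 238.13448591]), array([354.03676992, 295.35039202]))
[0.5324, 0.1962] [301.19809484  86.13459011] [343.33466799 127.62591032]
[0.534, 0.193] [301.73543813  89.4523623 ] [343.83426752 130.95976699]
```

Run:
```python
from h import *; import pickle
d=pickle.load(open("c0.pkl","rb")); 
from bench import vision
for n,(x0,y0,w,h) in {"top":(240,200,30,32),"scene":(372,158,30,26)}.items():
    c=d[n]; g=c["pixels"].max(2)[y0:y0+h,x0:x0+w]
    print(n)
    for row in g: print(" ".join("%3d"%v for v in row))
    for X in ([.5324,.1962],[.534,.193]):
        P=np.array([proj(c,[X[0]+.022*np.cos(a),X[1]+.022*np.sin(a),z]) for a in np.linspace(0,2*np.pi,181) for z in (.06,.075)]); print(X,P.min(0),P.max(0))
```

```text
top
152 137 121 105  87  74  61  69  74  78  84  91  94  94  93  94  96  92  89  93  93  92  93  90  92  93  78  56  46  61
105  86  72  63  69  75  79  85  89  88  95  95  94  93  93  96  93  94  91  92  92  93  92  93  94  91  82  65  58 109
 62  69  78  79  84  90  91  93  93  95  94  94  94  95  94  95  96  92  94  90  92  92  92  92  93  92  87  70  52  98
 78  85  92  94  92  91  94  95  93  91  93  94  92  94  94  95  94  92  94  94  92  93  91  94  93  92  91  76  54  61
 95  94  93  95  97  93  94  92  93  92  92  95  93  91  94  93  92  94  93  93  91  90  91  94  94  94  95  81  62  47
 93  95  95  94  96  93  93  92  92  94  93  91  92  92  94  92  95  92  93  95  92  94  93  91  92  93  93  86  70  48
 96  94  95  93  94  93  93  93  93  93  95  94  96  91  90  92  93  92  92  93  92  91  94  91  91  93  95  92  76  55
 94  94  95  94  91  93  91  92  94  93  93  94  92  92  91  95  93  93  94  94  93  90  92  92  93  91  92  97  82  60
 94  95  94  92  93  92  92  94  94  94  95  80  72  66  67  66  79  80  88  92  93  92  91  94  93  92  90  96  88  68
 95  95  93  94 
[... 5457 characters left out ...]
  29  30  16  10  20  31  36  74  72  90  88  88  88  88  88  88  88  87  90
 61  60  61  62  61  61  59  59  60  62  61  55  71  66  62  66  72  72  91  88  87  88  88  89  87  88  88  88  88  90
 61  66  71  76  72  61  74  74  72  73  75  78  91  90  90  90  90  90  89  88  88  87  89  87  89  88  88  87  87  89
 55  66  78  86  88  76  89  88  87  87  89  89  88  87  87  87  87  88  88  87  87  87  88  88  89  88  88  88  88  87
 58  50  62  74  85  88  89  87  86  86  86  87  87  87  87  87  87  88  88  87  87  89  88  88  88  89  89  90  87  86
[0.5324, 0.1962] [378.07776696 162.42583864] [393.98346119 177.4067347 ]
[0.534, 0.193] [377.39467426 163.15186143] [393.31390448 178.15989297]
```

Request:
arm_command --targets '[[[0.0016, 0, 0.0209, 0, 0, 0], [0, 0, 0.031, 0, 0, 0], [0, 0, 0.031, 0, 0, 0], [0, 0.02, 0, 0, 0, 0], [0, 0.025, 0, 0, 0, 0], [0, 0.025, 0, 0, 0, 0], [0, 0.02, 0, 0, 0, 0], [0, 0.015, 0, 0, 0, 0], [0, 0.005, 0, 0, 0, 0], [0, 0, 0, 0, 0, 0], [0, 0, 0, 0, 0, 0]]]'

```text
time: 7.63
ee_pos: [0.5325, 0.1959, 0.1308]
eef_rot: [-0.698, -0.111, 0.11, 0.698]
ft_force: [0.1, 0.3, -0.7]
width: 0.0315
```

Run:
```python
from h import *
import pickle
from bench import vision
s,c=snap("d")
L=[]
D={}
for n,(x0,y0) in {"top":(215,170),"scene":(335,120)}.items():
    q=vision.camera(n); D[n]=q
    a=cv2.resize(q["pixels"][y0:y0+100,x0:x0+100],None,fx=4,fy=4,interpolation=cv2.INTER_CUBIC); L.append(np.clip(a*1.6,0,255).astype(np.uint8))
pickle.dump((s,D),open("d.pkl","wb"))
cv2.imwrite("pics/zd.png",np.hstack(L))
p=s["ee_pos"]; R=Ro.from_quat(s["eef_rot"]).as_matrix()
for n in D:
  print(n,"cap",proj(D[n],p+R@[0,-.0509,0]),"underside",proj(D[n],p+R@[0,.0351,0]))
```

```text
7.6333 [0.53252542 0.19593863 0.13075835] [ 0.217  0.382 -0.788  1.699  0.29   1.182 -0.332] [ 0.1   0.3  -0.68] 0.03152074543167014
top cap [247.43676862 212.62481837] underside [252.74376509 214.83076094]
scene cap [391.30249865 142.44287761] underside [387.19677264 163.5119967 ]
```

View pics/zd.png

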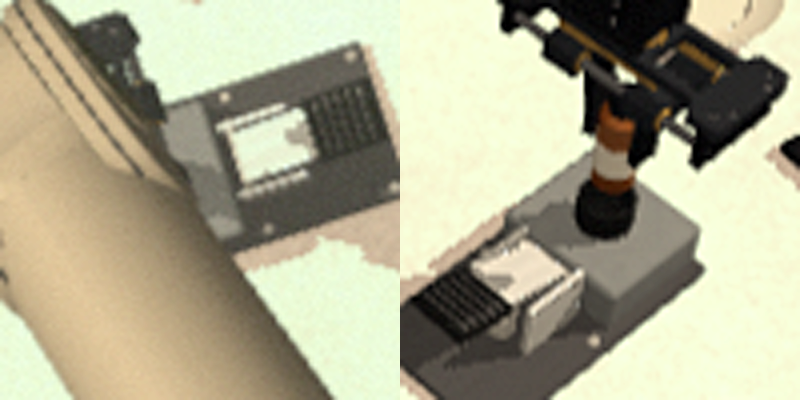

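View pics/w_d.png

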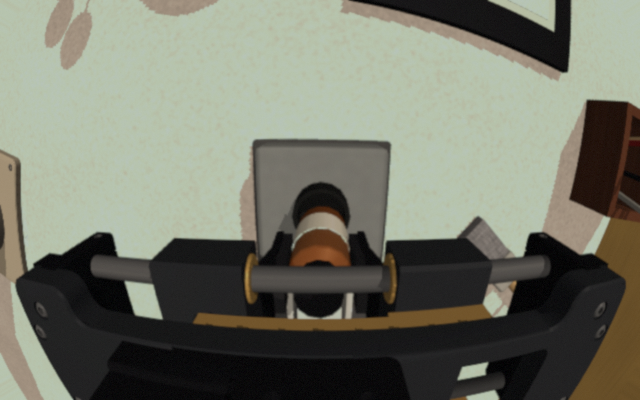

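Run:
```python
from h import *
import pickle
s,D=pickle.load(open("d.pkl","rb")); c=D["scene"]
g=c["pixels"]
for y in range(154,182): print(y," ".join("%3d"%v for v in g[y,374:400].max(1)))
p=s["ee_pos"]; R=Ro.from_quat(s["eef_rot"]).as_matrix()
for h in (.0,.01,.02):
    P=np.array([proj(c,p+R@[.016*np.cos(a),.0351-h,.016*np.sin(a)]) for a in np.linspace(0,6.283,181)]); print(h,P.min(0),P.max(0))
P=np.array([proj(c,[p[0]+.022*np.cos(a),p[1]+.022*np.sin(a),.075]) for a in np.linspace(0,6.283,181)]); print("cup if at tcp",P.min(0),P.max(0))
P=np.array([proj(c,[p[0]+.022*np.cos(a),p[1]+.022*np.sin(a),.06]) for a in np.linspace(0,6.283,181)]); print("cup base if at tcp",P.min(0),P.max(0))
s,c=pickle.load(open("w_d.pkl","rb")); g=c["pixels"]
a=cv2.resize(g[170:270,270:370],None,fx=6,fy=6,interpolation=cv2.INTER_CUBIC); cv2.imwrite("pics/zwd.png",np.clip(a*2.0,0,255).astype(np.uint8))
for y in range(178,215,3): print(y," ".join("%3d"%v for v in g[y,288:356].max(1)))
print(g[176:225,321])
def rim(X,r,z):
    return np.array([wproj(c,s,[X[0]+r*np.cos(a),X[1]+r*np.sin(a),z]) for a in np.linspace(0,6.283,181)])
P=rim(p,.022,.075); print(P.min(0),P.max(0)); P=rim(p,.016,p[2]-.0351); print(P.min(0),P.max(0))
```

```text
154 160 158 157 160 160 161 167 166 127 111  62  49  52  53  53  54  55  56  49  12   4   5   4   5   6  69
155 157 156 157 160 159 158 163 166 164 137  76  57  50  53  54  55  54  56  42   5   3   5   5   5   8  73
156 155 157 160 159 159 160 163 166 163 117  91  83  59  51  54  54  54  54  33   7   5   6   8   2  28 103
157 156 158 159 157 161 162 163 143 131  84  87  98  81  66  58  64  63  62  16   5   2   6   6   0  43 131
158 159 157 159 158 160 160 139  88  79  80  88  92  93  87  80  86  87  84  10   3   6   2   0   8  69 147
159 159 159 161 162 161 139  96  85  94  82  88  92  93  95  96  98  98  86   2   1   2   3  48 117 131 164
160 159 160 160 140 129 102  90  94  93  83  88  93  93  94  95  95  96  80   9   0  14  66 127 168 165 162
161 160 160 135  90  81  93  93  95  93  78  91  93  94  94  95  95  97  95  61   8  68 135 167 163 163 162
162 149 131  97  88  95  94  93  93  86  58  86  93  94  94  96  95  97  97 102  78 120 167 165 163 161 160
163 107  89  91  94  95  94  96  95  78  43  62  81  90  96  97  98  99 102 103 103 154 166 163 162 162 161
164  82  93  92  93 
[... 5986 characters left out ...]
9]
 [ 18  19  20]
 [ 16  14  16]
 [ 17  20  20]
 [ 20  24  24]
 [ 21  22  25]
 [ 22  25  26]
 [ 17  21  21]
 [ 16  16  19]
 [ 15  15  16]
 [ 13  17  18]
 [ 11  15  14]
 [ 13  13  15]
 [ 12  14  15]
 [ 15  17  16]
 [ 16  16  17]
 [ 15  15  14]
 [ 16  17  17]
 [ 14  14  14]
 [ 13  15  16]
 [ 13  16  23]
 [ 13  25  43]
 [ 19  36  67]
 [ 13  36  71]
 [ 16  38  72]
 [ 17  39  73]
 [ 39  57  86]
 [ 77  95 115]
 [116 135 147]
 [124 145 156]
 [126 146 157]
 [124 144 156]
 [126 146 158]
 [126 147 158]
 [124 145 157]
 [125 147 158]
 [125 146 157]
 [124 145 156]
 [125 146 158]
 [125 146 157]]
[291.4052994  188.69956766] [350.20982615 244.29585161]
[297.52073064 204.8092713 ] [344.28739829 248.47500222]
```

View pics/zwd.png

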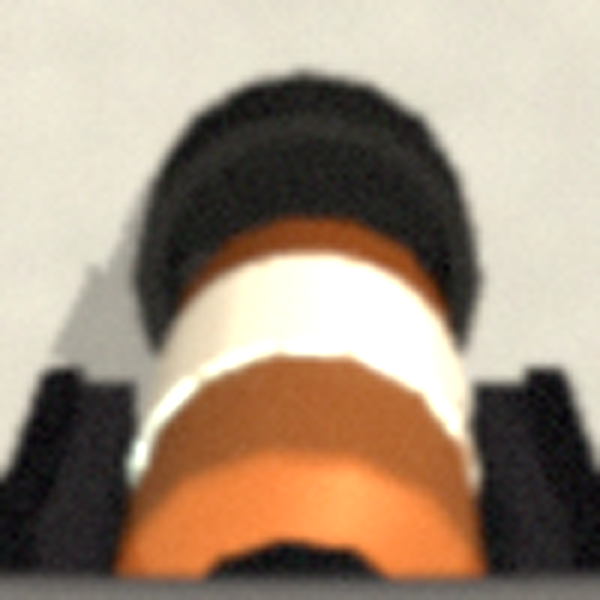

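The wrist view shows the bottle about 1 px right of the cup axis (~0.6 mm), with the fore-aft offset within about 0.5 mm. I'll correct that and lower slowly while watching the force.

Request:
arm_command --targets '[[[-0.0006, 0, 0.0004, 0, 0, 0], [0, 0.01, 0, 0, 0, 0], [0, 0.008, 0, 0, 0, 0], [0, 0.003, 0, 0, 0, 0], [0, 0.003, 0, 0, 0, 0], [0, 0.002, 0, 0, 0, 0], [0, 0, 0, 0, 0, 0], [0, 0, 0, 0, 0, 0]]]'

```text
time: 8.45
ee_pos: [0.5316, 0.196, 0.104]
eef_rot: [-0.698, -0.111, 0.111, 0.698]
ft_force: [0.5, 0.3, -1.1]
width: 0.0313
```

Run:
```python
from h import *
from bench import vision
s,c=snap("e")
q=vision.camera("scene")
a=cv2.resize(q["pixels"][120:200,335:435],None,fx=4,fy=4,interpolation=cv2.INTER_CUBIC); b=cv2.resize(c["pixels"][170:250,270:370],None,fx=4,fy=4,interpolation=cv2.INTER_CUBIC)
cv2.imwrite("pics/ze.png",np.clip(np.hstack([a,b]).astype(float)*1.7,0,255).astype(np.uint8))
```

```text
8.45 [0.53159598 0.19596949 0.10404506] [ 0.207  0.41  -0.778  1.727  0.313  1.134 -0.349] [ 0.49  0.34 -1.15] 0.03129640964002287
```

View pics/ze.png

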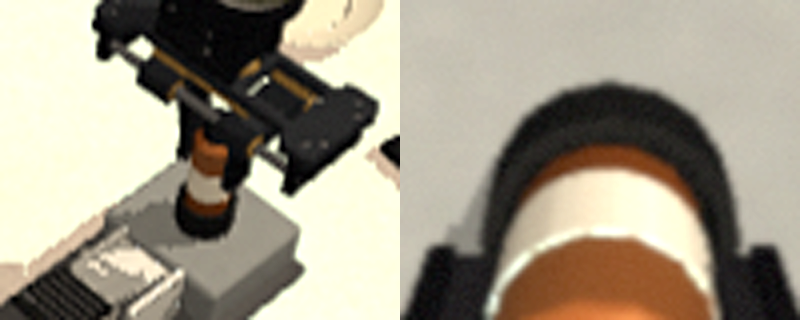

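The bottle is centred and entering the bore with almost no force, so I'll continue down.

Request:
arm_command --targets '[[[0, 0.003, 0, 0, 0, 0], [0, 0.003, 0, 0, 0, 0], [0, 0.003, 0, 0, 0, 0], [0, 0.002, 0, 0, 0, 0], [0, 0.001, 0, 0, 0, 0], [0, 0, 0, 0, 0, 0], [0, 0, 0, 0, 0, 0]]]'

```text
time: 9.13
ee_pos: [0.5316, 0.1959, 0.092]
eef_rot: [0.698, 0.111, -0.111, -0.698]
ft_force: [0.3, 0.1, -0.7]
width: 0.0318
```

Request:
arm_command --targets '[[[0, 0.001, 0, 0, 0, 0], [0, 0.001, 0, 0, 0, 0], [0, 0, 0, 0, 0, 0], [0, 0, 0, 0, 0, 0]]]'

```text
time: 9.47
ee_pos: [0.5316, 0.1959, 0.0901]
eef_rot: [0.698, 0.111, -0.111, -0.698]
ft_force: [0.1, 0.2, -0.9]
width: 0.0315
```

Request:
arm_command --targets '[[[0, 0.0007, 0, 0, 0, 0], [0, 0.0008, 0, 0, 0, 0], [0, 0, 0, 0, 0, 0], [0, 0, 0, 0, 0, 0]]]'

```text
time: 9.8
ee_pos: [0.5324, 0.1962, 0.0895]
eef_rot: [-0.698, -0.112, 0.11, 0.698]
ft_force: [0.4, -0.1, 6.1]
width: 0.0315
```

The floor was touched, at 6 N. Releasing the bottle.

Request:
arm_command --targets '[[[0, 0, 0, 0, 0, 0], [0, 0, 0, 0, 0, 0], [0, 0, 0, 0, 0, 0], [0, 0, 0, 0, 0, 0], [0, 0, 0, 0, 0, 0], [0, 0, 0, 0, 0, 0], [0, 0, 0, 0, 0, 0], [0, 0, 0, 0, 0, 0]]]' --hand 0.8

```text
time: 10.47
ee_pos: [0.5315, 0.1959, 0.0885]
eef_rot: [0.698, 0.111, -0.111, -0.698]
ft_force: [0.4, -0.2, 0.6]
width: 0.0682
```

Run:
```python
from h import *
from bench import vision
s,c=snap("f")
q=vision.camera("scene")
a=cv2.resize(q["pixels"][120:200,335:435],None,fx=4,fy=4,interpolation=cv2.INTER_CUBIC); b=cv2.resize(c["pixels"][170:250,270:370],None,fx=4,fy=4,interpolation=cv2.INTER_CUBIC)
cv2.imwrite("pics/zf.png",np.clip(np.hstack([a,b]).astype(float)*1.7,0,255).astype(np.uint8))
```

```text
10.4667 [0.53152105 0.19591252 0.08848146] [ 0.199  0.428 -0.77   1.741  0.329  1.107 -0.36 ] [ 0.41 -0.24  0.57] 0.06821817208589731
```

View pics/zf.png

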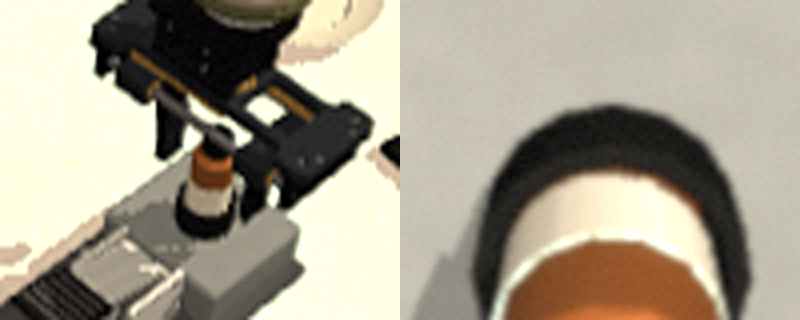

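View pics/w_f.png

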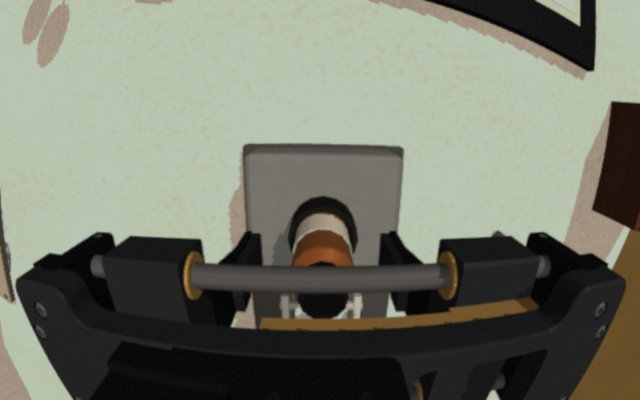

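The bottle stands in the cup and the fingers are clear of it. I'll rise, move back above the pad and shut the hand.

Request:
arm_command --targets '[[[0, -0.01, 0, 0, 0, 0], [0, -0.015, 0, 0, 0, 0], [0, -0.02, 0, 0, 0, 0], [0, -0.025, 0, 0, 0, 0], [0, -0.025, 0, 0, 0, 0], [0, -0.025, 0, 0, 0, 0], [0, -0.01, 0, 0, 0, 0], [0, 0, 0, 0, 0, 0]]]'

```text
time: 11.23
ee_pos: [0.5326, 0.1966, 0.2216]
eef_rot: [-0.698, -0.113, 0.109, 0.698]
ft_force: [1.3, -0.3, -0.9]
width: 0.0697
```

Request:
arm_command --targets '[[[0, 0, -0.03, 0, 0, 0], [0, 0, -0.03, 0, 0, 0], [0, 0, -0.03, 0, 0, 0], [0, 0, -0.03, 0, 0, 0], [0, 0, -0.03, 0, 0, 0], [0, 0, 0, 0, 0, 0], [0, 0, 0, 0, 0, 0], [0, 0, 0, 0, 0, 0], [0, 0, 0, 0, 0, 0], [0, 0, 0, 0, 0, 0]]]' --hand 0

```text
time: 12.07
ee_pos: [0.5776, 0.0546, 0.2184]
eef_rot: [-0.698, -0.112, 0.112, 0.698]
ft_force: [-0.2, -1.0, -0.1]
width: 0.0108
```

Run:
```python
from h import *
from bench import vision
s,c=snap("g")
q=vision.camera("scene"); cv2.imwrite("pics/sg.png",q["pixels"])
a=cv2.resize(q["pixels"][110:230,320:440],None,fx=3.33,fy=3.33,interpolation=cv2.INTER_CUBIC)
t=vision.camera("top"); b=cv2.resize(t["pixels"][150:270,215:335],None,fx=3.33,fy=3.33,interpolation=cv2.INTER_CUBIC)
cv2.imwrite("pics/zg.png",np.clip(np.hstack([a,b]).astype(float)*1.7,0,255).astype(np.uint8))
```

```text
12.0667 [0.5776154  0.05461637 0.21835253] [ 0.432  0.321 -0.741  1.559  0.22   1.348 -0.016] [-0.23 -0.97 -0.06] 0.010845860559825055
```

View pics/zg.png

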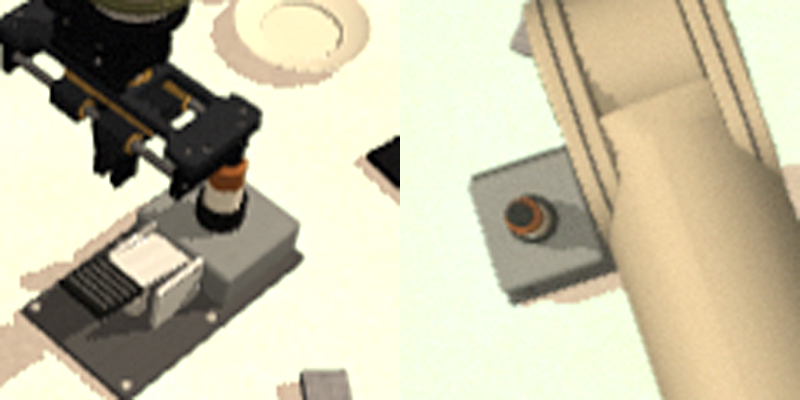

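View pics/w_g.png

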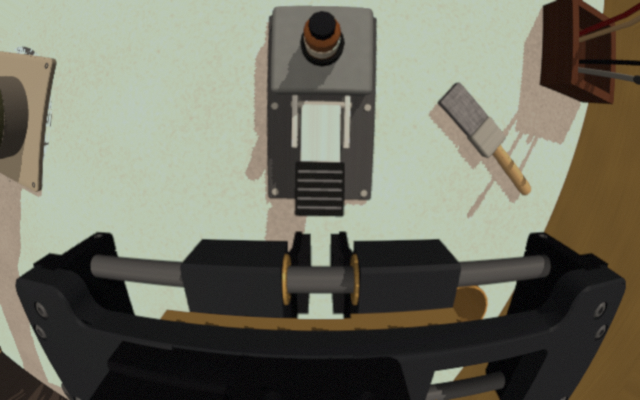

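The bottle is upright in the cup, and the pad centre is at about (320,188) in the wrist view.

Run:
```python
from h import *; import pickle
s,c=pickle.load(open("w_g.pkl","rb"))
for u,v in [(320,188),(296,164),(344,164),(295,214),(344,214)]:
    p=wplane(c,s,u,v,.08); print(u,v,p,(Ro.from_quat(s["eef_rot"]).as_matrix().T@(p-s["ee_pos"])*1000).round(1))
plan(s,[.5782,.0522,.1],None)
print(wproj(c,s,[.532,.196,.141]))
```

```text
320 188 [0.57620301 0.05679213 0.08      ] [ -0.6 138.4   2.5]
296 164 [0.5461515  0.07259017 0.08      ] [-24.3 138.4  26.9]
344 164 [0.59106623 0.08731709 0.08      ] [ 23.  138.4  26.8]
295 214 [0.5603492  0.02273357 0.08      ] [-26.3 138.4 -24.9]
344 214 [0.60816154 0.03841312 0.08      ] [ 24.  138.3 -24.9]
tool x,y,z: [[0.9502, 0.3118, -0.0002], [-0.0003, 0.0001, -1.0], [-0.3118, 0.9502, 0.0002]]
shift before-turn mm [ -0.2 118.4  -2.5]  after-turn mm [ -0.2 118.4  -2.5]
[321.78269844  22.90827787]
```

The TCP is within 3 mm of the pad centre. Descending to just above the pad.

Request:
arm_command --targets '[[[0, 0.01, 0, 0, 0, 0], [0, 0.02, 0, 0, 0, 0], [0, 0.025, 0, 0, 0, 0], [0, 0.025, 0, 0, 0, 0], [0, 0.02, 0, 0, 0, 0], [0, 0.015, 0, 0, 0, 0], [0, 0.01, 0, 0, 0, 0], [0, 0, 0, 0, 0, 0], [0, 0, 0, 0, 0, 0], [0, 0, 0, 0, 0, 0]]]' --hand 0

```text
time: 13.05
ee_pos: [0.5786, 0.0535, 0.0945]
eef_rot: [0.698, 0.111, -0.11, -0.698]
ft_force: [0.0, 0.4, -0.2]
width: 0.0006
```

Run:
```python
from h import *
from bench import vision
s,c=snap("i")
plan(s,[.5776,.0546,.059],None)
q=vision.camera("scene")
cv2.imwrite("pics/zi.png",np.clip(cv2.resize(q["pixels"][120:240,310:450],None,fx=5,fy=5,interpolation=cv2.INTER_CUBIC).astype(float)*1.7,0,255).astype(np.uint8))
```

```text
13.05 [0.57863545 0.05352376 0.09449501] [ 0.402  0.433 -0.706  1.701  0.307  1.12  -0.079] [ 0.03  0.4  -0.16] 0.0005506782796607451
tool x,y,z: [[0.9508, 0.3099, 0.0014], [0.0015, 0.0001, -1.0], [-0.3099, 0.9508, -0.0003]]
shift before-turn mm [-0.7 35.5  1.4]  after-turn mm [-0.7 35.5  1.4]
```

View pics/zi.png

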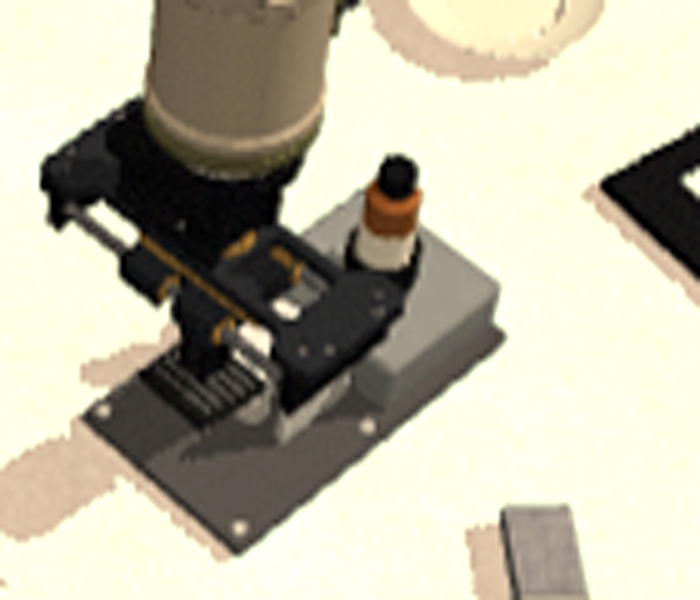

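The closed fingertips hover over the ribbed pad, and the bottle stands upright with its cap at zoom (398,175). Pressing gently.

Request:
arm_command --targets '[[[0, 0.005, 0, 0, 0, 0], [0, 0.005, 0, 0, 0, 0], [0, 0.004, 0, 0, 0, 0], [0, 0.003, 0, 0, 0, 0], [0, 0.003, 0, 0, 0, 0], [0, 0.003, 0, 0, 0, 0], [0, 0.002, 0, 0, 0, 0], [0, 0, 0, 0, 0, 0], [0, 0, 0, 0, 0, 0]]]'

```text
time: 13.9
ee_pos: [0.5784, 0.0529, 0.0687]
eef_rot: [0.699, 0.111, -0.111, -0.698]
ft_force: [-0.2, -3.2, 5.1]
width: 0.0005
```

Request:
arm_command --targets '[[[0, 0.003, 0, 0, 0, 0], [0, 0.003, 0, 0, 0, 0], [0, 0.002, 0, 0, 0, 0], [0, 0.002, 0, 0, 0, 0], [0, 0, 0, 0, 0, 0], [0, 0, 0, 0, 0, 0], [0, 0, 0, 0, 0, 0], [0, 0, 0, 0, 0, 0]]]'

```text
time: 14.57
ee_pos: [0.5788, 0.0523, 0.0592]
eef_rot: [0.699, 0.111, -0.11, -0.698]
ft_force: [0.2, -4.5, 8.9]
width: 0.0008
```

Run:
```python
from h import *
from bench import vision
s,c=snap("j"); print(s["torque"])
q=vision.camera("scene")
cv2.imwrite("pics/zj.png",np.clip(cv2.resize(q["pixels"][120:240,310:450],None,fx=5,fy=5,interpolation=cv2.INTER_CUBIC).astype(float)*1.7,0,255).astype(np.uint8))
```

```text
14.5667 [0.57878701 0.05234876 0.05921224] [ 0.387  0.474 -0.688  1.729  0.341  1.06  -0.102] [ 0.16 -4.46  8.9 ] 0.0008363165381072059
[-1.06327409 -0.17255258 -0.04573331]
```

View pics/zj.png

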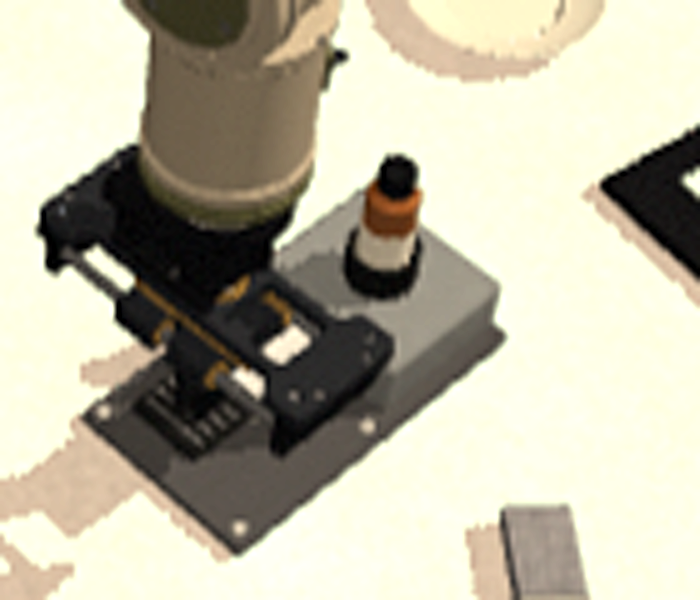

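View pics/w_j.png

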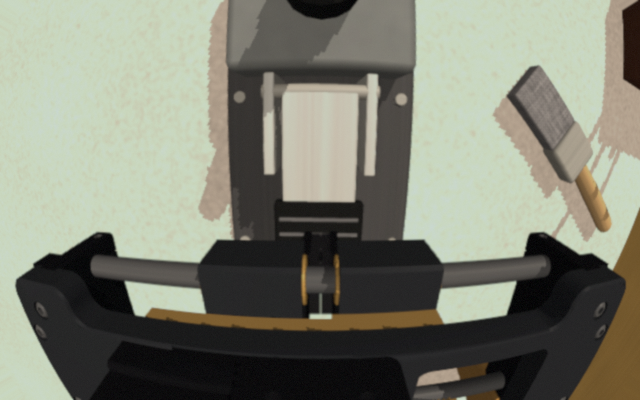

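At z = 0.059 and 8.9 N the paddle should be level, and the bottle stands untouched. I'll hold for a second and check it's steady.

Request:
arm_command --targets '[[[0, 0, 0, 0, 0, 0], [0, 0, 0, 0, 0, 0], [0, 0, 0, 0, 0, 0], [0, 0, 0, 0, 0, 0], [0, 0, 0, 0, 0, 0], [0, 0, 0, 0, 0, 0], [0, 0, 0, 0, 0, 0], [0, 0, 0, 0, 0, 0], [0, 0, 0, 0, 0, 0], [0, 0, 0, 0, 0, 0], [0, 0, 0, 0, 0, 0], [0, 0, 0, 0, 0, 0]]]'

```text
time: 15.67
ee_pos: [0.5788, 0.0523, 0.0592]
eef_rot: [0.699, 0.111, -0.11, -0.698]
ft_force: [-0.7, -4.3, 9.2]
width: 0.0006
```

Run:
```python
from h import *; import pickle
s,c=snap("k")
# paddle metal / cheek consistency: project level paddle pad inner edge and cheek outlines
yaw=.311; ex=np.array([np.cos(yaw),np.sin(yaw),0]); ey=np.array([-np.sin(yaw),np.cos(yaw),0])
cup=np.array([.532,.1962,0]); hinge=cup-.063*ey+[0,0,.055]
for th in (.12,.18,.24,.30,.36):
    a=.24-th; u=-ey*np.cos(a)+np.array([0,0,np.sin(a)]); n=ey*np.sin(a)+np.array([0,0,np.cos(a)])
    L=[wproj(c,s,hinge+u*(.088-.0275)+n*.004+ex*x) for x in (-.025,.025)]
    print(th,np.round(L,1).tolist())
```

```text
15.6667 [0.57878677 0.05232701 0.05920872] [ 0.387  0.474 -0.688  1.729  0.341  1.06  -0.102] [-0.71 -4.33  9.19] 0.00055252209011616
0.12 [[273.2, 204.6], [367.6, 204.9]]
0.18 [[274.1, 203.7], [366.6, 204.0]]
0.24 [[275.1, 202.5], [365.6, 202.7]]
0.3 [[276.0, 200.9], [364.7, 201.1]]
0.36 [[276.8, 199.0], [363.8, 199.2]]
```

Run:
```python
import cv2,numpy as np
a=cv2.imread("pics/w_k.png")[50:250,220:420]; cv2.imwrite("pics/zk.png",np.clip(cv2.resize(a,None,fx=3,fy=3,interpolation=cv2.INTER_CUBIC)*1.5,0,255).astype(np.uint8))
```

```text
(no output)
```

View pics/zk.png

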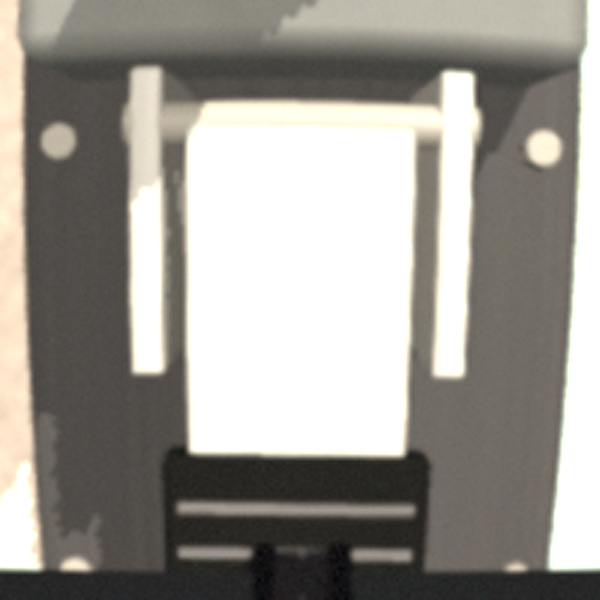

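Two cues disagree slightly: pad width and force suggest about 0.30, while TCP height and the cheeks suggest about 0.24. I'll check with sub-pixel edges, using the rest-pose image for calibration.

Run:
```python
from h import *; import pickle
yaw=.311; ex=np.array([np.cos(yaw),np.sin(yaw),0]); ey=np.array([-np.sin(yaw),np.cos(yaw),0])
cup=np.array([.532,.1962,0]); hinge=cup-.063*ey+[0,0,.055]
def pt(th,r,x,h=.004):
    a=.24-th; u=-ey*np.cos(a)+np.array([0,0,np.sin(a)]); n=ey*np.sin(a)+np.array([0,0,np.cos(a)]); return hinge+u*r+n*h+ex*x
for t in "gk":
    s,c=pickle.load(open(f"w_{t}.pkl","rb")); g=cv2.cvtColor(c["pixels"],cv2.COLOR_BGR2GRAY).astype(float)
    rows={"g":range(100,216,6),"k":range(74,238,6)}[t]
    for v in rows:
        d=np.diff(cv2.GaussianBlur(g,(5,5),1)[v,255:385]); i=[k for k in range(1,len(d)-1) if abs(d[k])>6 and abs(d[k])>=abs(d[k-1]) and abs(d[k])>abs(d[k+1])]
        print(t,v,[ (round(255.5+k+ .5*(abs(d[k+1])-abs(d[k-1]))/(2*abs(d[k])-abs(d[k+1])-abs(d[k-1])+1e-9),1), int(np.sign(d[k]))) for k in i])
    for th in ((0,) if t=="g" else (.18,.24,.30,.36)):
        for r in (.01,.03,.0605,.08,.1155):
            L,Rr=wproj(c,s,pt(th,r,-.02)),wproj(c,s,pt(th,r,.02)); L2,R2=wproj(c,s,pt(th,r,-.025)),wproj(c,s,pt(th,r,.025))
            print(" th",th,"r",r,"v",L[1].round(1),"w40",(Rr-L)[0].round(2),"w50",L2[0].round(1),R2[0].round(1),(R2-L2)[0].round(2))
```

```text
g 100 [(np.float64(266.9), -1), (np.float64(291.6), 1), (np.float64(297.1), -1), (np.float64(304.4), 1), (np.float64(344.5), 1), (np.float64(350.0), -1), (np.float64(374.9), 1)]
g 106 [(np.float64(266.6), -1), (np.float64(270.9), 1), (np.float64(277.3), -1), (np.float64(291.2), 1), (np.float64(296.8), -1), (np.float64(301.6), 1), (np.float64(340.1), -1), (np.float64(344.7), 1), (np.float64(350.6), -1), (np.float64(364.3), 1), (np.float64(370.4), -1), (np.float64(374.7), 1)]
g 112 [(np.float64(266.6), -1), (np.float64(291.6), 1), (np.float64(297.1), -1), (np.float64(301.1), 1), (np.float64(340.3), -1), (np.float64(344.2), 1), (np.float64(350.1), -1), (np.float64(374.6), 1)]
g 118 [(np.float64(266.6), -1), (np.float64(291.5), 1), (np.float64(297.1), -1), (np.float64(301.1), 1), (np.float64(339.9), -1), (np.float64(343.8), 1), (np.float64(349.6), -1), (np.float64(374.4), 1)]
g 124 [(np.float64(266.5), -1), (np.float64(291.4), 1), (np.float64(297.0), -1), (np.float64(301.0), 1), (np.float64(339.9), -1), (np.float64(343.9), 1), (np.float64(349.4), -1), (np.float64(374.2), 1)]
g 130 [(np.f
[... 6293 characters left out ...]
.61 w50 275.1 365.6 90.54
 th 0.24 r 0.08 v 235.3 w40 70.11 w50 276.5 364.0 87.43
 th 0.24 r 0.1155 v 288.1 w40 64.92 w50 279.6 360.6 80.98
 th 0.3 r 0.01 v 109.8 w40 76.47 w50 273.0 368.3 95.33
 th 0.3 r 0.03 v 147.1 w40 74.79 w50 273.9 367.1 93.24
 th 0.3 r 0.0605 v 200.9 w40 71.15 w50 276.0 364.7 88.72
 th 0.3 r 0.08 v 232.3 w40 68.36 w50 277.6 362.9 85.26
 th 0.3 r 0.1155 v 282.4 w40 62.89 w50 280.8 359.3 78.47
 th 0.36 r 0.01 v 110.2 w40 76.18 w50 273.2 368.1 94.96
 th 0.36 r 0.03 v 146.9 w40 74.0 w50 274.4 366.6 92.25
 th 0.36 r 0.0605 v 199.0 w40 69.76 w50 276.8 363.8 87.0
 th 0.36 r 0.08 v 229.0 w40 66.73 w50 278.6 361.8 83.23
 th 0.36 r 0.1155 v 276.5 w40 61.03 w50 282.0 358.1 76.15
```

The sub-pixel taper of the paddle (width ratio 0.944, against 0.947 at 0.24 and 0.930 at 0.30) gives about 0.25 rad. The pad width agrees, so the paddle is level and steady. Handing in.

Run:
```python
from bench import r, readout
print(r.close_job()); s=readout.read_state(); print(s["time"],s["ee_pos"],s["ft_force"])
```

```text
the job is handed in; nothing more can be done
None
the job is handed in; nothing more can be done
```

I stood the tall bottle upright on the cup's floor, let go of it and backed away. I then pressed the paddle with the closed fingertips and handed the job in at about 15.7 s while still holding it; no verdict is reported.

**Bottle:** it touched the cup floor at about 6 N with the tool at the expected height. The pictures taken after release show it upright and clear of the gripper. The last picture with the whole bottle in view was just after I reached level.

**Paddle:** the fingertips were steady for the last second at 59.2 mm, which is the level height, pressing with about 9 N. Sub-pixel paddle widths put the angle at about 0.25 rad.

**Checks that disagreed:**
- **Paddle angle:** the push force and a first rough look at the pad's edge suggested about 0.30 rad. The finer measurement and the tool height both supported level, so I went with those.
- **Cup position:** the fixed cameras and the wrist camera differed by 3–5 mm. I used the wrist view, and the bottle went in without touching the sides.

I did not re-measure the other objects at the end, but the arm kept well clear of them.

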